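# Count whole tablets through the gate of a pharmacy counting tray

### The arm

A 6-joint arm with a two-finger parallel gripper is mounted at the origin on the work surface. World frame = base frame: x ahead of the robot, y to its left, z up, the work surface at z = 0. Lengths are in m, angles in rad, forces in N, time in s.
With the tool pointing down it reaches from about 0.35 to 0.85 m from the base axis. Payload 8.1 kg.
Tool frame: the origin (TCP) lies midway between the tips of the shut fingers; the grasp point (between the pads) lies 19 mm behind it (robot.grip_point_offset is the distance from the TCP to the grasp point, in m); z points along the fingers, y is the line along which they close (so a half turn about z gives the same grasp; the last joint's range is limited). The gripper opens to 93 mm and grips with 3 to 60 N. Pads are 15 mm wide; open, the fingers measure 128 mm over their backs; the gripper's body (75 mm by 188 mm) begins 65 mm behind the grasp point.
Start: joints at [-1.388, 0.13, 1.488, -0, 1.523, -0.085], TCP at [0.159, -0.579, 0.219] pointing down, gripper open.
Joint ranges: [-2.96, 2.96], [-0.89, 2.26], [0.02, 2.5], [-1.34, 4.48], [0, 2.73], [-2.66, 2.66]. Speed limits (rad/s): [2.39, 2.39, 2.79, 3.14, 3.14, 3.14].

### API

Orientations are given as a rotation vector (axis times angle).
In Python, from plant import robot, read_camera, job gives the robot as it stands.
- The arm moves only by the shell command python3 -m inch 'ROWS' [FORCE]. ROWS is JSON, one flat list of numbers, 5 for each row, row after row: the shift along the world's x, y, z in mm, then the turn about the world's z in degrees, then the opening in per cent of the stroke, from 0 (shut) to 100 (fully open). In form: [dx, dy, dz, yaw, hand, dx, dy, dz, yaw, hand, ...]. A call has 1 to 10 rows; each row is the pose to reach, as a shift and turn from the pose commanded when the call began; what a row does not reach only later rows make up. A row lasts 1/12 s, in which the tool goes at most 41.7 mm and 7.16 degrees, less where a joint would pass 70% of its speed; a pose out of reach is approached as far as the arm can. A call with a gripper value outside its range is refused whole. The fingers move at their own pace and stop on an object; FORCE is the grip in N (left out, the last holds). Time passes only in rows, so rows that repeat a pose let the fingers close. It gives the time, the measured TCP pose, the force, the opening and the grip force at its end, in the units of the state.
- robot.read_state(): the state, without advancing time (a new reading comes with each control period).
- read_camera(name): name is "side" or "top" or "wrist"; returns a dict with "image" (420x560x3 uint8, blue, green, red), "K" (3x3 intrinsics, pixels), "extrinsics" (4x4, takes a point from world to camera coordinates); the wrist camera has in their place "mount" (4x4, takes a point from camera to tool coordinates, whose origin is the TCP and whose axes are the flange's). Camera axes: x right, y down, z forward; pixel columns grow to the right and rows downward; lengths in m; the calibration is good to about 2 mm. A picture is of the moment at which its call begins: read the wrist's pose just before it. There is no depth.
- job.close_job(): hands the job in; it is judged then, once.
The state is a dict: "t": time; "q": joint angles; "dq": joint speeds; "joint_torque": joint torques, N m; "tool_pos": TCP position; "orientation": TCP orientation; "force": force on the tool from outside, world axes, zero at the start; "wrist_torque": the same for the moment, N m; "opening": finger opening in m; "gripper_force": force on a finger pad.
Only numpy, scipy, OpenCV 4.12 (cv2) and the standard library are available. Lean on these libraries where they do the work, as an engineer would, in place of code of your own. Each camera call takes 0.05 s, during which the arm holds its last target. There are 200 camera calls.

### The job

Count out the three whole round tablets: with the fingertips, sweep them along the deck of the counting tray and through the narrow gate, one at a time, so that each drops into the catch slot behind the gate. Do not pick any of them up, leave the broken half tablet lying on the deck, and leave the bottle, vial, carton and spatula around the tray where they are.

Things in the scene. Friction and masses are not known exactly. Their poses are not given: they have to be found in the camera images.
- tray: Dark metal counting tray, fixed on the counter. Origin on the counter under the middle of the deck; z up, y towards the gate, x along the gate wall. The level deck lies 70 mm above the counter, free from x = -135 to 135 and y = -100 to 90 mm. Rims 10 mm high stand on three sides; the gate wall, y = 90 to 98 mm, rises 16 mm above the deck.
- gate (a point): The only opening in the gate wall, 38 mm wide, between round posts 10 mm thick and 17 mm high. This point is the middle of the deck's edge in it, at deck height (tray x = 0, y = 92 mm); axes as the tray's. A tablet whose centre is pushed along y past this edge tips over it and falls into the catch slot.
- slot_floor (a point): Middle of the floor of the catch slot, an open metal box behind the gate: inside 100 mm along the gate wall (x) by 60 mm (tray y = 92 to 152 mm, this point at y = 122), its floor 64 mm below the deck, its walls rising 10 mm above deck level.
- tablet1_center (a point): Centre of a whole tablet: white round disc, 30 mm across, 10 mm thick, 12 to 20 g, lying flat and loose on the deck (centre 5 mm above it), at least 38 mm from its neighbours' centres.
- tablet2_center (a point): Centre of a whole tablet: white round disc, 30 mm across, 10 mm thick, 12 to 20 g, lying flat and loose on the deck (centre 5 mm above it), at least 38 mm from its neighbours' centres.
- tablet3_center (a point): Centre of a whole tablet: white round disc, 30 mm across, 10 mm thick, 12 to 20 g, lying flat and loose on the deck (centre 5 mm above it), at least 38 mm from its neighbours' centres.
- half: Broken half of such a tablet (half disc, 30 mm long broken edge, 15 mm wide, 10 mm thick, 10 g), lying loose on the deck; it must stay on the deck. Origin on its underside, 6 mm inside the middle of the broken edge; x points from the broken edge to the round side.
- bottle: White pill bottle, 60 mm across, 100 mm tall, standing loose on the counter beside the slot. Origin at the centre of its underside.
- vial: Small amber vial with white cap, 36 mm across, 70 mm tall, standing loose on the counter. Origin at the centre of its underside.
- carton: Closed paper carton, 50 x 110 x 35 mm high, long side along its y, loose on the counter. Origin at the centre of its underside.
- spatula: Spatula with black handle, 190 mm long, lying along its x on the counter beside the tray's back rim. Origin at its middle, on the counter.
Things that resemble listed ones, but are neither listed nor needed, are in the scene too. Leave any blue or purple look-alike of the part that bears tablet3_center alone.

How it is judged:
On the way, in this order (a step that is already met when the one before it is completed fails the run):
1. a first whole tablet is in the slot (((y of tablet1_center in the frame of tray between 0.086 and 0.152 m and x of tablet1_center in the frame of tray between -0.05 and 0.05 m and z of tablet1_center in the frame of tray below 0.066 m) or (y of tablet2_center in the frame of tray between 0.086 and 0.152 m and x of tablet2_center in the frame of tray between -0.05 and 0.05 m and z of tablet2_center in the frame of tray below 0.066 m) or (y of tablet3_center in the frame of tray between 0.086 and 0.152 m and x of tablet3_center in the frame of tray between -0.05 and 0.05 m and z of tablet3_center in the frame of tray below 0.066 m))), for 0.2 s.
2. a second whole tablet is in the slot, after the first ((((y of tablet1_center in the frame of tray between 0.086 and 0.152 m and x of tablet1_center in the frame of tray between -0.05 and 0.05 m and z of tablet1_center in the frame of tray below 0.066 m) and (y of tablet2_center in the frame of tray between 0.086 and 0.152 m and x of tablet2_center in the frame of tray between -0.05 and 0.05 m and z of tablet2_center in the frame of tray below 0.066 m)) or ((y of tablet1_center in the frame of tray between 0.086 and 0.152 m and x of tablet1_center in the frame of tray between -0.05 and 0.05 m and z of tablet1_center in the frame of tray below 0.066 m) and (y of tablet3_center in the frame of tray between 0.086 and 0.152 m and x of tablet3_center in the frame of tray between -0.05 and 0.05 m and z of tablet3_center in the frame of tray below 0.066 m)) or ((y of tablet2_center in the frame of tray between 0.086 and 0.152 m and x of tablet2_center in the frame of tray between -0.05 and 0.05 m and z of tablet2_center in the frame of tray below 0.066 m) and (y of tablet3_center in the frame of tray between 0.086 and 0.152 m and x of tablet3_center in the frame of tray between -0.05 and 0.05 m and z of tablet3_center in the frame of tray below 0.066 m)))), for 0.2 s.
3. the third whole tablet is in the slot (y of tablet1_center in the frame of tray between 0.086 and 0.152 m and x of tablet1_center in the frame of tray between -0.05 and 0.05 m and z of each of tablet1_center, tablet2_center, tablet3_center in the frame of tray below 0.066 m and y of tablet2_center in the frame of tray between 0.086 and 0.152 m and x of tablet2_center in the frame of tray between -0.05 and 0.05 m and y of tablet3_center in the frame of tray between 0.086 and 0.152 m and x of tablet3_center in the frame of tray between -0.05 and 0.05 m), for 0.2 s.
At the end, for the whole second after the job is handed in: All three whole tablets lie in the catch slot, their centres below deck level; the broken half lies flat and at rest on the deck, not past the gate's near side (all of step 3 and y of half in the frame of tray between -0.1 and 0.088 m and x of half in the frame of tray between -0.135 and 0.135 m and z of half in the frame of tray between 0.064 and 0.074 m and linear speed of half below 0.02 m/s); the robot touches nothing.
It fails at once if a tablet or the half is lifted off the deck (centre more than about 15 mm above its resting height) (z of any of tablet1_center, tablet2_center, tablet3_center in the frame of tray above 0.09 m or z of half in the frame of tray above 0.086 m).
It fails at once if two tablets are in the gate together, one touching or nearly touching the other ((distance between tablet1_center and tablet2_center below 0.034 m and z of each of tablet1_center, tablet2_center in the frame of tray above 0.07 m and y of any of tablet1_center, tablet2_center in the frame of tray above 0.08 m) or (distance between tablet1_center and tablet3_center below 0.034 m and z of each of tablet1_center, tablet3_center in the frame of tray above 0.07 m and y of any of tablet1_center, tablet3_center in the frame of tray above 0.08 m) or (distance between tablet2_center and tablet3_center below 0.034 m and z of each of tablet2_center, tablet3_center in the frame of tray above 0.07 m and y of any of tablet2_center, tablet3_center in the frame of tray above 0.08 m)).
It fails at once if the bottle, vial, carton or spatula is moved more than 20 mm (distance of any of bottle, vial, carton, spatula from where it was at the start of the episode above 0.02 m).
It also fails if it takes over 61 s, if anything falls off the work surface, if the arm or the gripper's body presses on something with over 40 N, if the wrist force passes 120 N, or if a joint passes its speed limit or range.

## Working session

There is one attempt and no reset: what is moved stays moved. The work goes in short steps, Python scripts to look and compute and a shell command to move; the robot and the scene stay as the last step left them, time stands still between calls to the robot, and variables do not carry over. Pictures are saved under pics/ and viewed, at most 10 in all, crops included, and the job is handed in when it is done.

```bash
mkdir -p pics; ls
python3 - <<'E'
from plant import robot, read_camera
import cv2,numpy as np
for n in ("top","side"):
    c=read_camera(n); cv2.imwrite(f"pics/{n}0.png",c["image"]); np.savez(f"{n}0.npz",**c)
    print(n,c["K"].tolist(),np.round(c["extrinsics"],4).tolist())
print(robot.read_state())
E
```

```text
pics
top [[428.5674158114549, 0.0, 276.51547935294866], [0.0, 428.5674158114549, 210.633806966535], [0.0, 0.0, 1.0]] [[-0.0121, -0.9997, 0.0227, -0.018], [-0.9922, 0.0092, -0.1242, 0.5616], [0.124, -0.024, -0.992, 0.9618], [0.0, 0.0, 0.0, 1.0]]
side [[415.09477337664447, 0.0, 283.58013477836585], [0.0, 415.09477337664447, 210.93555667497083], [0.0, 0.0, 1.0]] [[-0.9958, -0.0898, 0.0161, 0.5407], [-0.0678, 0.6095, -0.7899, 0.1275], [0.0611, -0.7877, -0.613, 0.7325], [0.0, 0.0, 0.0, 1.0]]
{'t': 0.1, 'q': array([-1.38838156e+00,  1.31089342e-01,  1.48920516e+00, -6.04154213e-06,
        1.52300374e+00, -8.54518041e-02]), 'dq': array([-0.00058222, -0.00110418, -0.00186368, -0.00052878,  0.00080095,
       -0.00150438]), 'joint_torque': array([-1.37595571e-04, -5.61337245e+01, -4.93097734e+01,  7.68997218e-02,
        2.90661387e-02, -1.99333687e-05]), 'tool_pos': array([ 0.15869723, -0.57807996,  0.21767104]), 'orientation': array([-3.11176950e+00, -4.19280014e-01,  1.39230042e-04]), 'force': array([ 0.69375777, -0.70430652, -0.65965172]), 'wrist_torque': array([ 0.00513925, -0.0037336 ,  0.00925915]), 'gripper_force': 0.0, 'opening': 0.09302016802187196}
```

View pics/top0.png

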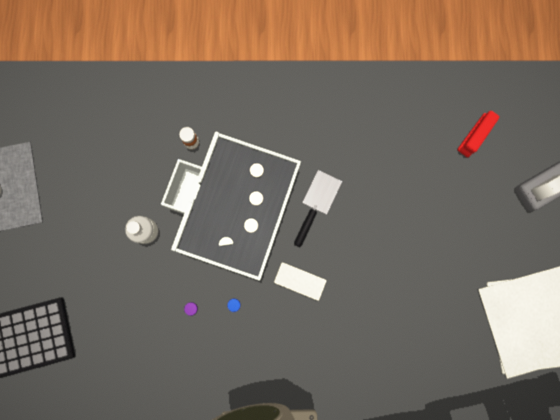

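View pics/side0.png

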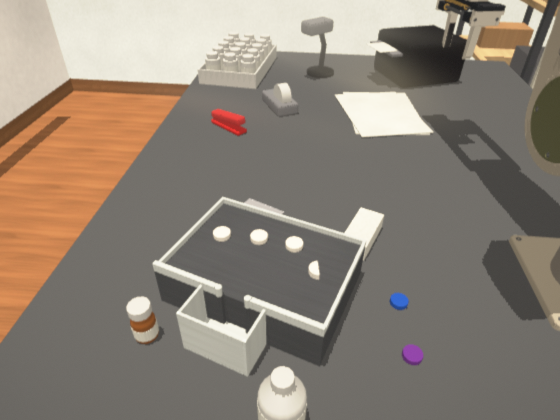

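The top view shows the tray with corners near (217,134), (300,160), (261,278) and (173,248). The tablets are at (257,170), (256,198) and (251,225), the half at (226,242), and the gate at about (198,190).

```bash
cat > h.py <<'E'
import numpy as np,cv2
def ray(c,uv,z):
    E=c["extrinsics"];R=E[:3,:3];o=-R.T@E[:3,3]
    d=R.T@np.linalg.inv(c["K"])@np.array([uv[0],uv[1],1.0])
    return o+d*(z-o[2])/d[2]
def proj(c,p):
    E=c["extrinsics"];q=c["K"]@(E[:3,:3]@np.asarray(p)+E[:3,3]);return q[:2]/q[2]
def blobs(img,thr,lo,hi,box):
    g=img.min(2)>thr; m=np.zeros(g.shape,np.uint8);x0,y0,x1,y1=box;m[y0:y1,x0:x1]=g[y0:y1,x0:x1]
    n,_,s,ce=cv2.connectedComponentsWithStats(m)
    return [(ce[i],int(s[i,4]),s[i,:4].tolist()) for i in range(1,n) if lo<=s[i,4]<=hi]
E
python3 - <<'E'
from h import *
for n,box in(("top",(160,120,310,290)),("side",(150,195,370,330))):
    c=dict(np.load(n+"0.npz"))
    print(n)
    for ce,a,b in blobs(c["image"],150,40,400,box): print(np.round(ce,1),a,b,np.round(ray(c,ce,.08 if n=="top" else .078)*1000))
c=dict(np.load("top0.npz"))
for uv in[(217,134),(300,160),(261,278),(173,248)]: print(uv,np.round(ray(c,uv,.08)*1000))
# rim rectangle
g=(c["image"].min(2)>130).astype(np.uint8); g[:, :160]=0;g[:120]=0;g[290:]=0;g[:,310:]=0
cs,_=cv2.findContours(g,cv2.RETR_EXTERNAL,cv2.CHAIN_APPROX_SIMPLE)
for k in cs:
    if cv2.contourArea(k)>500: print(cv2.minAreaRect(k),cv2.boundingRect(k))
im=c["image"][115:295,110:320]; cv2.imwrite("pics/top0z.png",cv2.resize(im,None,fx=3.3,fy=3.3,interpolation=cv2.INTER_CUBIC))
E
```

```text
top
[186.3 133.7] 175 [179, 127, 15, 15] [733. 179.  80.]
[256.3 169.6] 155 [250, 163, 14, 14] [649.  21.  80.]
[306.9 198.2] 75 [303, 188, 7, 18] [583. -91.  80.]
[255.6 197.8] 158 [249, 191, 14, 14] [585.  23.  80.]
[250.6 225. ] 164 [244, 218, 14, 15] [524.  35.  80.]
[225.3 241.1] 96 [219, 237, 14, 9] [490.  90.  80.]
side
[221.3 232.9] 216 [213, 226, 18, 15] [648.  25.  78.]
[258.5 236. ] 219 [250, 229, 18, 15] [584.  26.  78.]
[293.7 243.3] 229 [285, 236, 18, 16] [524.  38.  78.]
[313.9 269.4] 159 [308, 261, 12, 18] [489.  94.  78.]
(217, 134) [732. 110.  80.]
(300, 160) [670. -77.  80.]
(261, 278) [408.  13.  80.]
(173, 248) [476. 204.  80.]
((293.74139404296875, 278.39654541015625), (36.21059036254883, 22.840526580810547), 21.801406860351562) (274, 262, 36, 28)
((224.00167846679688, 200.87014770507812), (119.49937438964844, 127.38387298583984), 19.17900848388672) (160, 131, 141, 150)
```

View pics/top0z.png

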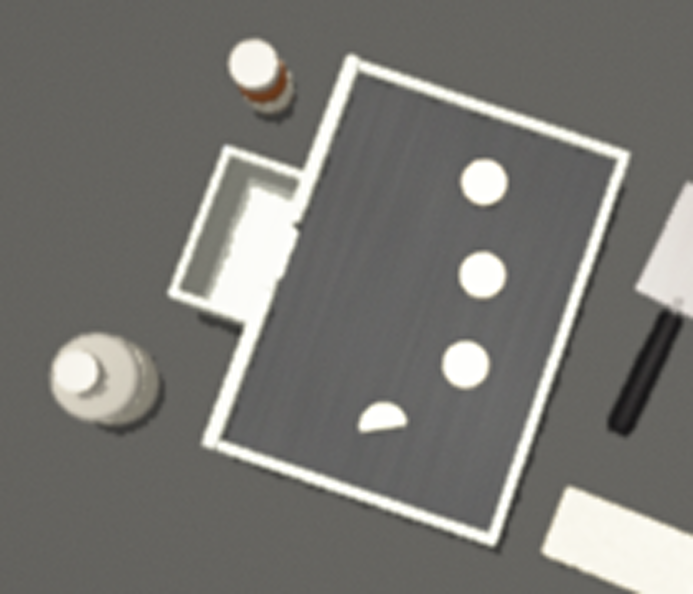

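The zoom shows the three tablets, the half well to the left and the gate opening at zoom (297,225) to (285,270). Both cameras agree on the tablets to about 3 mm. Moving above the tray for one close look.

```bash
python3 -m inch '[240,300,0,28,24,240,300,0,28,24,240,300,0,28,24,240,300,0,28,24,240,300,0,28,24,240,300,0,28,24,240,300,0,28,24,240,300,0,28,24,240,300,0,28,24,240,300,0,28,24]'; python3 -m inch '[140,280,0,27.4,24,140,280,0,27.4,24,140,280,0,27.4,24,140,280,0,27.4,24,140,280,0,27.4,24,140,280,0,27.4,24,140,280,0,27.4,24,140,280,0,27.4,24,140,280,0,27.4,24,140,280,0,27.4,24]'
python3 - <<'E'
from h import *
from plant import robot,read_camera
from scipy.spatial.transform import Rotation as Ro
s=robot.read_state(); c=read_camera("wrist")
T=np.eye(4);T[:3,:3]=Ro.from_rotvec(s["orientation"]).as_matrix();T[:3,3]=s["tool_pos"]
c["extrinsics"]=np.linalg.inv(T@c["mount"])
np.savez("w1.npz",image=c["image"],K=c["K"],extrinsics=c["extrinsics"]); cv2.imwrite("pics/w1.png",c["image"])
print(s["t"],np.round(s["tool_pos"],4),"tool y dir",np.degrees(np.arctan2(T[1,1],T[0,1])),s["q"].round(2))
for ce,a,b in blobs(c["image"],150,300,6000,(0,0,560,420)): print(ce.round(),a,b,(ray(c,ce,.08)*1000).round(1))
E
```

```text
t: 0.93
tool_pos: [0.4015, -0.274, 0.2184]
orientation: [-2.916, -1.165, -0.003]
force: [0.3, -0.3, 0.7]
opening: 0.0308
gripper_force: 0.0
t: 1.77
tool_pos: [0.5387, 0.002, 0.2179]
orientation: [-2.559, -1.821, 0.002]
force: [-0.1, -0.1, 0.9]
opening: 0.0222
gripper_force: 0.0
1.7667 [0.5387 0.002  0.2179] tool y dir -19.114417033745053 [-0.09 -0.03  1.66 -0.    1.52  0.24]
[289. 157.] 5960 [122, 0, 352, 234] [554.   40.2  80. ]
[199. 125.] 584 [184, 111, 29, 34] [488.9  91.6  80. ]
[394. 140.] 947 [377, 123, 35, 35] [647.2  23.5  80. ]
[326. 162.] 881 [309, 146, 34, 33] [583.9  24.7  80. ]
[259. 171.] 835 [243, 155, 32, 33] [524.   36.6  80. ]
[194. 261.] 2205 [171, 235, 49, 51] [432.8 -25.3  80. ]
[377. 263.] 3034 [338, 239, 80, 47] [602.1 -87.1  80. ]
```

View pics/w1.png

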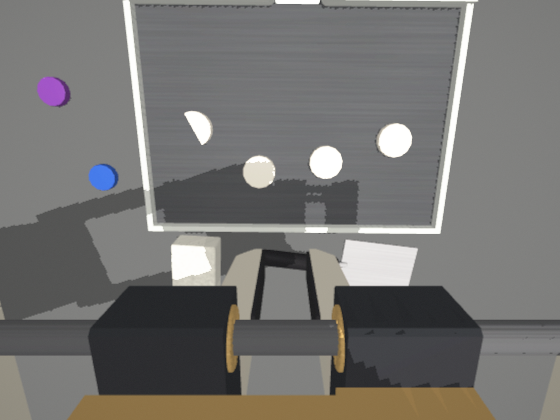

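The wrist view shows tablets at (259,171), (326,162) and (394,140), and the half at (199,125). The gate is at about (298,3), with the back rim's inner corners at about (153,224) and (437,226).

```bash
cat >> h.py <<'E'
def load(f): return dict(np.load(f))
E
python3 - <<'E'
from h import *
c=load("w1.npz"); img=c["image"]; t=load("top0.npz")
# rim outer edges: sample rows/cols on the wrist view
g=img.min(2)
L=[];R=[];B=[]
for r in range(30,220,10):
    row=g[r]>130
    l=np.where(row[110:160])[0]; rr=np.where(row[430:480])[0]
    if len(l):L.append((110+l.mean(),r))
    if len(rr):R.append((430+rr.mean(),r))
for u in range(165,430,10):
    b=np.where(g[215:238,u]>110)[0]
    if len(b):B.append((u,215+b.mean()))
W=lambda P:np.array([ray(c,p,.08)[:2] for p in P])
def line(P):
    v=cv2.fitLine(P.astype(np.float32),cv2.DIST_HUBER,0,.01,.01).ravel();return v
for n,P in(("L",L),("R",R),("B",B)):
    v=line(W(P));print(n,len(P),v.round(4),np.degrees(np.arctan2(v[1],v[0])).round(2))
lv,rv,bv=[line(W(P)) for P in(L,R,B)]
def X(a,b):
    s=np.linalg.solve(np.c_[a[:2],-b[:2]],b[2:]-a[2:]);return a[2:]+a[:2]*s[0]
p,q=X(lv,bv),X(rv,bv);print("back corners",p,q,np.linalg.norm(p-q))
# gate, both views
ang=np.arctan2((q-p)[1],(q-p)[0]); ex=np.array([np.cos(ang),np.sin(ang)]);ey=np.array([-ex[1],ex[0]])
for u,vv in((275,2),(320,2)): print("gate wrist",(ray(c,(u,vv),.07)*1000).round(1))
o=(p+q)/2+ey*.1025; print("yaw",np.degrees(ang),"origin",o,"gate",o+ey*.092)
G=o+ey*.092; print("gate px top",proj(t,[*G,.07]),"wrist",proj(c,[*G,.07]))
for n,z in(("T1",(647.5,23.2)),("T2",(584.2,24.6)),("T3",(524,36.5)),("half",(489,91.8))):
    d=np.array(z)/1000-o;print(n,(1000*d@ex).round(1),(1000*d@ey).round(1))
E
```

```text
L 19 [0.3382 0.9411 0.4414 0.1106] 70.24
R 19 [0.3361 0.9418 0.6975 0.0219] 70.36
B 27 [ 0.9502 -0.3116  0.4914 -0.0103] -18.15
back corners [0.40785536 0.01711857] [ 0.6656398  -0.06740837] 0.2712888
gate wrist [584.1 162.3  70. ]
gate wrist [619.1 150.2  70. ]
yaw -18.1542 origin [0.56868404 0.0722528 ] gate [0.597349   0.15967317]
gate px top [194.89500855 193.58369126] wrist [291.27310487  -0.54957603]
T1 90.2 -22.1
T2 29.6 -40.4
T3 -31.3 -47.9
half -81.8 -6.3
```

```bash
python3 -m inch '[34,-8,0,-0.6,24,34,-8,0,-0.6,24,34,-8,-40,-0.6,24,34,-8,-75,-0.6,24,34,-8,-105,-0.6,24,34,-8,-125,-0.6,24,34,-8,-137,-0.6,24,34,-8,-143,-0.6,24,34,-8,-143,-0.6,24]'
```

```text
t: 2.57
tool_pos: [0.5721, -0.0076, 0.0749]
orientation: [-2.572, -1.803, 0.002]
force: [-0.5, 0.4, 0.8]
opening: 0.0221
gripper_force: 0.0
```

```bash
python3 -m inch '[3,8,-1.5,0,24,5,15,-1.5,0,24,6,23,-1.5,0,24,6,31,-1.5,0,24,7,39,-1.5,0,24,7,47,-1.5,0,24,8,55,-1.5,0,24,8,63,-1.5,0,24,8.5,71,-1.5,0,24,9,78,-1.5,0,24]'
cat > look.py <<'E'
import sys
from h import *
from plant import robot,read_camera
from scipy.spatial.transform import Rotation as Ro
ex=np.array([.9415,-.337]);ey=np.array([.337,.9415]);G=np.array([600.5,151.5])
def tray(p): d=np.asarray(p)[:2]-G; return (d@ex).round(1),(d@ey+92).round(1)
if __name__=="__main__":
    s=robot.read_state(); print("tcp",tray(s["tool_pos"]*1000),s["tool_pos"].round(4))
    n=sys.argv[1];c=read_camera(n)
    if n=="wrist":
        T=np.eye(4);T[:3,:3]=Ro.from_rotvec(s["orientation"]).as_matrix();T[:3,3]=s["tool_pos"]
        c["extrinsics"]=np.linalg.inv(T@c["mount"])
    cv2.imwrite(f"pics/{sys.argv[2]}.png",c["image"])
    for ce,a,b in blobs(c["image"],150,40,6000,(0,0,560,420)):
        x=tray(ray(c,ce,.079)*1000)
        if abs(x[0])<145 and -110<x[1]<170: print(ce.round(),a,b,x)
E
python3 look.py side s2; python3 look.py wrist w2
```

```text
t: 3.4
tool_pos: [0.5817, 0.0724, 0.0741]
orientation: [-2.571, -1.806, 0.0]
force: [-0.4, 0.6, -0.2]
opening: 0.022
gripper_force: 0.1
tcp (np.float64(9.0), np.float64(11.2)) [0.5817 0.0724 0.0741]
[221. 233.] 205 [213, 226, 17, 15] (np.float64(87.1), np.float64(-9.4))
[294. 242.] 198 [286, 229, 18, 23] (np.float64(-33.2), np.float64(-43.1))
[251. 264.] 233 [243, 256, 18, 16] (np.float64(6.5), np.float64(32.4))
[314. 270.] 131 [309, 262, 10, 17] (np.float64(-86.5), np.float64(2.8))
tcp (np.float64(8.7), np.float64(12.2)) [0.5817 0.0734 0.0741]
[541. 231.] 1784 [518, 125, 42, 195] (np.float64(137.2), np.float64(32.8))
[285. 217.] 363 [269, 209, 33, 19] (np.float64(7.7), np.float64(40.2))
[  4. 255.] 344 [0, 222, 13, 54] (np.float64(-137.7), np.float64(19.9))
[452. 295.] 68 [445, 288, 15, 16] (np.float64(97.4), np.float64(-3.5))
[ 19. 315.] 74 [14, 311, 11, 9] (np.float64(-138.0), np.float64(-16.0))
[ 37. 387.] 553 [25, 356, 25, 64] (np.float64(-138.1), np.float64(-64.2))
[507. 387.] 560 [496, 356, 22, 64] (np.float64(137.3), np.float64(-64.2))
```

View pics/s2.png

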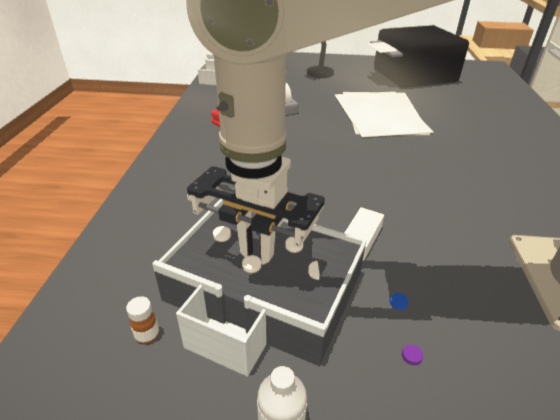

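The side view shows the tablet at (251,264), held against both fingertips and moving toward the gate. The others haven't moved.

```bash
python3 -m inch '[1,8,0,0,24,1,16,0,0,24,2,25,0,0,24,2.6,34,0,0,24,5,41,0,0,24,8,48,0,0,24,10,54,0,0,24,12,60,0,0,24,14.4,66,0,0,24,14.4,67,0,0,24]'; python3 look.py wrist w3;python3 look.py side s3
```

```text
t: 4.33
tool_pos: [0.5966, 0.1394, 0.0742]
orientation: [-2.571, -1.806, -0.001]
force: [0.5, -0.2, -0.7]
opening: 0.0225
gripper_force: 0.0
tcp (np.float64(0.4), np.float64(79.3)) [0.5966 0.1394 0.0742]
[528.  92.] 3741 [494, 56, 66, 72] (np.float64(109.3), np.float64(166.1))
[94. 88.] 55 [83, 78, 21, 20] (np.float64(-86.5), np.float64(168.1))
[285. 235.] 2346 [258, 208, 56, 55] (np.float64(-0.3), np.float64(97.6))
[519. 251.] 2430 [453, 229, 107, 91] (np.float64(120.3), np.float64(88.8))
[ 33. 246.] 1578 [0, 230, 76, 58] (np.float64(-130.0), np.float64(92.1))
[180. 237.] 688 [132, 231, 89, 14] (np.float64(-54.2), np.float64(96.6))
[336. 231.] 46 [327, 230, 17, 4] (np.float64(25.2), np.float64(99.6))
[370. 244.] 55 [362, 241, 18, 5] (np.float64(43.3), np.float64(92.9))
[520. 387.] 593 [509, 355, 24, 65] (np.float64(137.3), np.float64(3.0))
[ 51. 387.] 573 [40, 356, 24, 64] (np.float64(-138.0), np.float64(3.0))
tcp (np.float64(0.3), np.float64(78.9)) [0.5964 0.1391 0.0741]
[239. 216.] 92 [224, 211, 26, 16] (np.float64(83.0), np.float64(-63.5))
[190. 230.] 41 [186, 226, 9, 9] (np.float64(137.9), np.float64(7.1))
[247. 233.] 55 [239, 229, 16, 9] (np.float64(48.0), np.float64(-28.7))
[314. 269.] 158 [308, 261, 12, 18] (np.float64(-86.2), np.float64(1.5))
[283. 271.] 76 [280, 264, 10, 15] (np.float64(-44.3), np.float64(24.2))
```

View pics/s3.png

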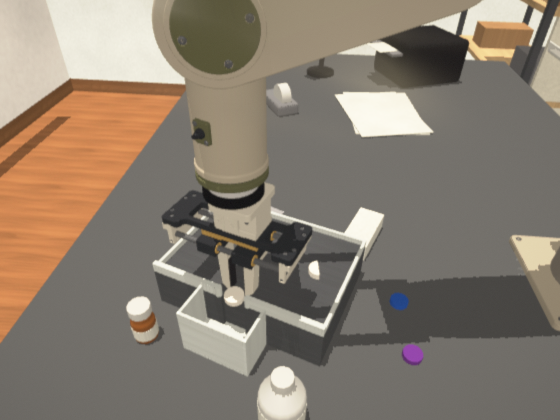

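The side view shows the tablet at (234,297), in the gate between the posts but not yet tipped. I'll push on a few mm and watch the force.

```bash
python3 -m inch '[1,2,0,0,24,1.5,4,0,0,24,2,5,0,0,24,2,5,0,0,24]'; python3 look.py side s4; python3 -c "
from h import *;from look import tray
t=load('side0.npz');print(tray(ray(t,(234,297),.08)*1000))
im=cv2.imread('pics/s4.png')[240:380,150:350];cv2.imwrite('pics/s4z.png',cv2.resize(im,None,fx=3,fy=3))"
```

```text
t: 4.77
tool_pos: [0.5983, 0.1434, 0.0742]
orientation: [-2.571, -1.805, -0.0]
force: [0.3, -0.7, -0.6]
opening: 0.0224
gripper_force: 0.0
tcp (np.float64(0.6), np.float64(83.7)) [0.5983 0.1434 0.0742]
[229. 197.] 64 [216, 196, 27, 4] (np.float64(128.3), np.float64(-104.8))
[238. 218.] 70 [226, 214, 21, 10] (np.float64(82.1), np.float64(-58.4))
[188. 232.] 41 [184, 228, 9, 9] (np.float64(138.0), np.float64(12.9))
[245. 235.] 60 [237, 229, 16, 11] (np.float64(49.3), np.float64(-23.2))
[314. 270.] 157 [308, 261, 12, 18] (np.float64(-86.2), np.float64(1.6))
[281. 273.] 73 [278, 267, 9, 15] (np.float64(-43.6), np.float64(30.9))
[231. 311.] 184 [222, 304, 19, 15] (np.float64(-12.4), np.float64(124.7))
(np.float64(-3.6), np.float64(102.5))
```

View pics/s4z.png

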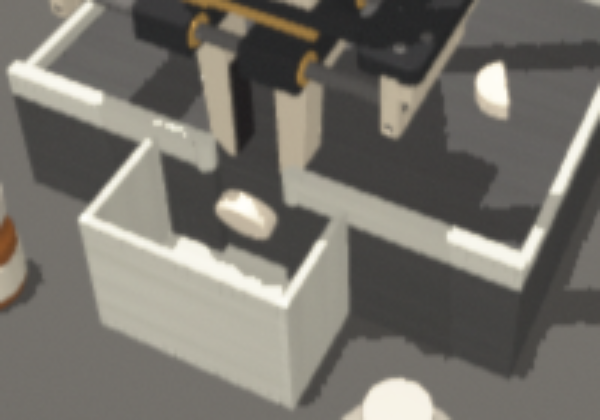

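The zoom shows the tablet at (245,213) tipping off the edge into the slot. Lifting and going behind tablet 3.

```bash
python3 -m inch '[-2,-5,25,0,24,-2,-5,50,0,24,-22,-35,50,0,24,-42,-67,50,0,24,-64,-100,50,0,24,-80,-128,50,0,24,-84,-134,45,0,24,-84,-134,25,0,24,-84,-134,8,0,24,-84,-134,0,0,24]'; python3 look.py side s5;python3 look.py top t5
```

```text
t: 5.65
tool_pos: [0.513, 0.0093, 0.0721]
orientation: [-2.571, -1.803, 0.002]
force: [-0.2, -0.1, -0.9]
opening: 0.0226
gripper_force: 0.0
tcp (np.float64(-34.5), np.float64(-71.4)) [0.513  0.0093 0.0721]
[221. 233.] 216 [213, 226, 18, 15] (np.float64(86.9), np.float64(-10.1))
[294. 244.] 201 [286, 237, 17, 15] (np.float64(-34.9), np.float64(-38.0))
[314. 269.] 159 [308, 261, 12, 18] (np.float64(-86.1), np.float64(1.4))
tcp (np.float64(-35.3), np.float64(-71.4)) [0.5122 0.0096 0.071 ]
[186. 134.] 190 [179, 127, 16, 15] (np.float64(115.3), np.float64(162.5))
[229. 242.] 47 [225, 239, 9, 6] (np.float64(-82.4), np.float64(-10.5))
[239. 271.] 123 [223, 264, 37, 16] (np.float64(-136.2), np.float64(-53.0))
```

```bash
python3 -m inch '[2,6,2.5,0,24,5,12,2.5,0,24,10,18.5,2.5,0,24,15,25,2.5,0,24,20.5,31.5,2.5,0,24,26,38,2.5,0,24,31,44.5,2.5,0,24,36,51,2.5,0,24,41.5,57.5,2.5,0,24,46.5,64,2.5,0,24]'; python3 look.py side s6; python3 look.py wrist w6
```

```text
t: 6.58
tool_pos: [0.5612, 0.0741, 0.0766]
orientation: [-2.571, -1.805, 0.0]
force: [0.2, 0.1, 0.2]
opening: 0.0227
gripper_force: 0.2
tcp (np.float64(-10.9), np.float64(5.9)) [0.5612 0.0741 0.0766]
[230. 201.] 63 [224, 198, 13, 8] (np.float64(118.7), np.float64(-94.2))
[300. 223.] 44 [296, 219, 8, 8] (np.float64(-21.8), np.float64(-93.6))
[221. 233.] 216 [213, 226, 18, 15] (np.float64(86.9), np.float64(-10.1))
[313. 236.] 58 [311, 230, 7, 14] (np.float64(-56.7), np.float64(-70.7))
[264. 265.] 235 [256, 258, 18, 16] (np.float64(-13.4), np.float64(27.1))
[314. 270.] 129 [309, 262, 10, 17] (np.float64(-86.6), np.float64(2.8))
tcp (np.float64(-10.6), np.float64(7.0)) [0.5619 0.0751 0.0767]
[283. 215.] 359 [268, 207, 33, 19] (np.float64(-12.4), np.float64(35.3))
[555. 303.] 275 [548, 273, 12, 47] (np.float64(136.8), np.float64(-15.2))
[472. 295.] 1438 [446, 275, 49, 45] (np.float64(90.4), np.float64(-10.2))
[ 56. 308.] 207 [50, 296, 13, 24] (np.float64(-137.9), np.float64(-18.2))
[ 72. 380.] 421 [63, 356, 18, 52] (np.float64(-138.0), np.float64(-66.3))
[533. 390.] 604 [496, 356, 52, 64] (np.float64(136.3), np.float64(-74.1))
```

```bash
python3 -m inch '[5,6,-2,0,24,10,13,-2,0,24,14,19,-2,0,24,19,26,-2,0,24,23.5,32,-2,0,24,26,39,-2,0,24,29,46,-2,0,24,31,53,-2,0,24,33.5,60,-2,0,24,36,66,-2,0,24]';  python3 -m inch '[0.5,1.5,0,0,24,1,3,0,0,24,1,3,0,0,24,1,3,0,0,24]';python3 look.py side s7; python3 look.py wrist w7;python3 -c "
import cv2
im=cv2.imread('pics/s7.png')[240:380,150:350];cv2.imwrite('pics/s7z.png',cv2.resize(im,None,fx=3,fy=3))"
```

```text
t: 7.52
tool_pos: [0.5968, 0.1402, 0.0746]
orientation: [-2.571, -1.805, 0.0]
force: [-0.8, 0.2, 1.0]
opening: 0.0224
gripper_force: 0.1
t: 7.85
tool_pos: [0.5976, 0.1422, 0.0746]
orientation: [2.571, 1.805, -0.0]
force: [-0.3, -0.6, 0.5]
opening: 0.0224
gripper_force: 0.0
tcp (np.float64(0.4), np.float64(82.3)) [0.5976 0.1422 0.0746]
[230. 196.] 69 [216, 194, 28, 5] (np.float64(127.9), np.float64(-108.0))
[324. 263.] 2718 [245, 206, 139, 130] (np.float64(-95.3), np.float64(-18.0))
[239. 217.] 72 [227, 213, 21, 10] (np.float64(82.1), np.float64(-61.2))
[189. 231.] 41 [185, 228, 9, 8] (np.float64(137.9), np.float64(10.6))
[245. 234.] 58 [237, 231, 17, 8] (np.float64(48.4), np.float64(-24.6))
[208. 324.] 3752 [152, 239, 110, 137] (np.float64(4.8), np.float64(156.6))
[314. 270.] 157 [308, 261, 12, 18] (np.float64(-86.2), np.float64(1.6))
[281. 273.] 70 [278, 266, 10, 15] (np.float64(-44.2), np.float64(29.4))
tcp (np.float64(0.4), np.float64(82.2)) [0.5976 0.1421 0.0746]
[526.  98.] 3740 [492, 63, 68, 71] (np.float64(109.4), np.float64(166.4))
[94. 94.] 62 [83, 83, 22, 21] (np.float64(-86.7), np.float64(168.5))
[182. 226.] 61 [179, 221, 7, 10] (np.float64(-52.4), np.float64(105.5))
[110. 246.] 3814 [0, 233, 246, 56] (np.float64(-90.6), np.float64(94.9))
[464. 249.] 4114 [326, 233, 234, 87] (np.float64(91.8), np.float64(92.5))
[ 52. 387.] 585 [40, 355, 25, 65] (np.float64(-138.0), np.float64(5.6))
[520. 387.] 600 [508, 355, 24, 65] (np.float64(137.2), np.float64(5.3))
```

View pics/s7z.png

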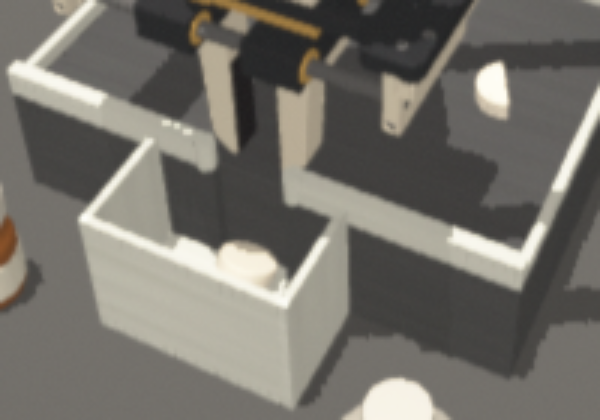

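Two tablets have left the deck: the second lies at zoom (247,262) in the slot with the first beside it. Next is tablet 1, on the far side, pushed with the hand turned 50°.

```bash
python3 -m inch '[-2,-5,25,0,24,-2,-5,55,5,24,10,-30,55,12,24,22,-55,55,19,24,34,-80,55,26,24,46,-105,55,33,24,58,-130,55,40,24,62.7,-138,55,47,24,62.7,-138,55,50,24,62.7,-138,55,50,24]'; python3 look.py side s8; python3 look.py top t8
```

```text
t: 8.78
tool_pos: [0.6604, 0.003, 0.1294]
orientation: [-1.566, -2.723, 0.0]
force: [-0.0, -0.2, 0.1]
opening: 0.0225
gripper_force: 0.0
tcp (np.float64(106.5), np.float64(-27.6)) [0.6604 0.003  0.1294]
[213. 207.] 93 [204, 199, 18, 18] (np.float64(138.0), np.float64(-64.2))
[221. 234.] 182 [214, 227, 16, 14] (np.float64(85.6), np.float64(-8.6))
[314. 269.] 159 [308, 261, 12, 18] (np.float64(-86.1), np.float64(1.4))
tcp (np.float64(106.1), np.float64(-27.0)) [0.6603 0.0037 0.1295]
[192. 175.] 2862 [160, 41, 58, 225] (np.float64(31.2), np.float64(118.6))
[186. 134.] 193 [179, 126, 16, 16] (np.float64(115.5), np.float64(162.7))
[232. 139.] 57 [226, 135, 13, 8] (np.float64(138.7), np.float64(61.4))
[272. 154.] 189 [253, 139, 39, 27] (np.float64(136.0), np.float64(-34.5))
[254. 172.] 61 [250, 166, 10, 11] (np.float64(83.5), np.float64(-10.2))
```

```bash
python3 -m inch '[0,0,-25,0,24,0,0,-42,0,24,0,0,-51,0,24,0,0,-55,0,24,0,0,-55,0,24]'
```

```text
t: 9.3
tool_pos: [0.6595, 0.0048, 0.0736]
orientation: [-1.567, -2.721, 0.001]
force: [0.2, 0.8, 0.2]
opening: 0.0222
gripper_force: 0.0
```

```bash
python3 -m inch '[-4.6,6.5,0.5,0,24,-9.2,13,0.5,0,24,-13.8,19.5,0.5,0,24,-18.4,26,0.5,0,24,-23,32.5,0.5,0,24,-27.6,39.5,0.5,0,24,-32,46,0.5,0,24,-36.7,52.5,0.5,0,24,-41.3,59,0.5,0,24,-46,65.5,0.5,0,24]';python3 -m inch '[-4.6,6.5,0,0,24,-9.2,13,0,0,24,-13.8,19.5,0,0,24,-18,26,0,0,24,-18,26,0,0,24]'; python3 look.py side s9; python3 look.py wrist w9
```

```text
t: 10.13
tool_pos: [0.6139, 0.0706, 0.0751]
orientation: [-1.567, -2.723, 0.0]
force: [1.0, -0.5, 0.6]
opening: 0.0225
gripper_force: 0.1
t: 10.55
tool_pos: [0.5955, 0.0973, 0.075]
orientation: [-1.566, -2.723, -0.0]
force: [-0.4, 0.4, 0.5]
opening: 0.0225
gripper_force: 0.0
tcp (np.float64(13.6), np.float64(39.2)) [0.5955 0.0973 0.075 ]
[280. 214.] 61 [275, 210, 11, 8] (np.float64(20.5), np.float64(-101.2))
[314. 270.] 153 [309, 261, 11, 18] (np.float64(-86.5), np.float64(1.8))
[250. 275.] 247 [241, 267, 18, 17] (np.float64(-3.1), np.float64(54.8))
tcp (np.float64(14.2), np.float64(38.8)) [0.5959 0.0966 0.0751]
[63. 18.] 686 [42, 0, 47, 40] (np.float64(-137.9), np.float64(41.1))
[471. 118.] 3014 [403, 0, 128, 240] (np.float64(10.7), np.float64(153.2))
[ 7. 82.] 297 [0, 70, 20, 29] (np.float64(-137.6), np.float64(1.7))
[ 91. 174.] 1511 [71, 142, 39, 59] (np.float64(-85.6), np.float64(-1.8))
[393. 209.] 66 [388, 205, 12, 10] (np.float64(23.3), np.float64(100.3))
[284. 222.] 932 [260, 207, 50, 38] (np.float64(-6.7), np.float64(54.6))
[557. 259.] 159 [553, 243, 7, 32] (np.float64(100.7), np.float64(150.1))
[461. 297.] 701 [443, 269, 43, 51] (np.float64(87.5), np.float64(100.3))
[  7. 316.] 65 [2, 310, 13, 10] (np.float64(-63.4), np.float64(-97.2))
[499. 365.] 466 [475, 355, 46, 25] (np.float64(139.3), np.float64(93.3))
[ 75. 373.] 426 [49, 356, 50, 39] (np.float64(-14.1), np.float64(-98.2))
```

The third tablet is at about tray (-3,54). Backing off and squaring the hand up behind it.

```bash
python3 -m inch '[7.6,-13,0,0,24,7.6,-13,30,0,24,0,-12,40,-7,24,-8,-11,40,-14,24,-15,-11,40,-21,24,-20.8,-11,40,-28,24,-20.8,-11,40,-35,24,-20.8,-11,40,-42,24,-20.8,-11,40,-50,24,-20.8,-11,40,-50,24]'; python3 -m inch '[0,0,-20,0,24,0,0,-34,0,24,0,0,-40,0,24,0,0,-40,0,24]'; python3 look.py side s10
```

```text
t: 11.48
tool_pos: [0.5763, 0.0836, 0.1153]
orientation: [2.577, 1.796, 0.0]
force: [-0.5, 1.1, 0.2]
opening: 0.0225
gripper_force: 0.0
t: 11.82
tool_pos: [0.5744, 0.0841, 0.0731]
orientation: [-2.568, -1.807, 0.005]
force: [-1.3, 0.2, -0.9]
opening: 0.0224
gripper_force: 0.0
tcp (np.float64(-1.9), np.float64(19.8)) [0.5744 0.0841 0.0731]
[303. 242.] 60 [301, 236, 9, 14] (np.float64(-46.8), np.float64(-50.6))
[314. 270.] 131 [309, 262, 10, 17] (np.float64(-86.6), np.float64(2.8))
[249. 275.] 253 [240, 267, 19, 17] (np.float64(-2.5), np.float64(55.1))
```

```bash
python3 -m inch '[4,8,1,0,24,7,16,1,0,24,10,23,1,0,24,13,30,1,0,24,15,37,1,0,24,17.5,43,1,0,24,20,49,1,0,24,22,54,1,0,24,24,60,1,0,24,24,60,1,0,24]'; python3 -m inch '[0,0,0,0,24,0,0,0,0,24]';python3 look.py side s11;python3 -c "
import cv2
im=cv2.imread('pics/s11.png')[240:380,150:350];cv2.imwrite('pics/s11z.png',cv2.resize(im,None,fx=3,fy=3))"
```

```text
t: 12.7
tool_pos: [0.5997, 0.1453, 0.076]
orientation: [2.57, 1.806, -0.001]
force: [-0.8, 0.0, 1.0]
opening: 0.0222
gripper_force: 0.1
t: 12.87
tool_pos: [0.5995, 0.145, 0.0761]
orientation: [-2.571, -1.805, -0.0]
force: [-0.4, 0.1, 0.0]
opening: 0.0223
gripper_force: 0.0
tcp (np.float64(1.3), np.float64(85.6)) [0.5995 0.145  0.0761]
[227. 196.] 71 [213, 195, 29, 4] (np.float64(131.9), np.float64(-105.2))
[236. 217.] 80 [223, 213, 24, 11] (np.float64(85.4), np.float64(-58.7))
[188. 232.] 42 [184, 228, 9, 9] (np.float64(138.0), np.float64(13.2))
[243. 235.] 58 [235, 231, 17, 8] (np.float64(51.9), np.float64(-22.0))
[314. 270.] 158 [308, 261, 12, 18] (np.float64(-86.2), np.float64(1.6))
[280. 273.] 76 [277, 267, 9, 15] (np.float64(-42.1), np.float64(31.2))
```

View pics/s11z.png

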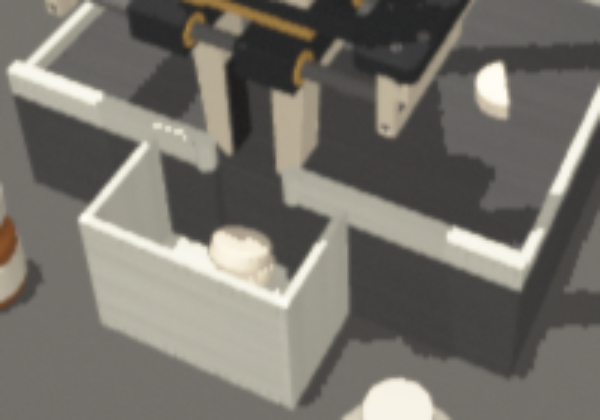

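The third tablet is in the slot at zoom (240,245), stacked on the others. Backing off, lifting clear and checking.

```bash
python3 -m inch '[-3,-8,0,0,24,-3,-8,30,0,24,-3,-8,65,0,24,-10,-30,100,0,24,-25,-70,130,0,24,-40,-110,130,0,24,-50,-140,130,0,24,-50,-140,130,0,24,-50,-140,130,0,24,-50,-140,130,0,24]'; python3 look.py side s12; python3 -c "
import cv2
im=cv2.imread('pics/s12.png')[200:400,120:380];cv2.imwrite('pics/s12z.png',cv2.resize(im,None,fx=3,fy=3))"
```

```text
t: 13.75
tool_pos: [0.5494, 0.0045, 0.2062]
orientation: [-2.572, -1.803, -0.001]
force: [0.0, 0.2, -0.2]
opening: 0.0222
gripper_force: 0.0
tcp (np.float64(1.4), np.float64(-63.6)) [0.5494 0.0045 0.2062]
[314. 269.] 160 [308, 260, 12, 19] (np.float64(-86.1), np.float64(1.3))
```

View pics/s12z.png

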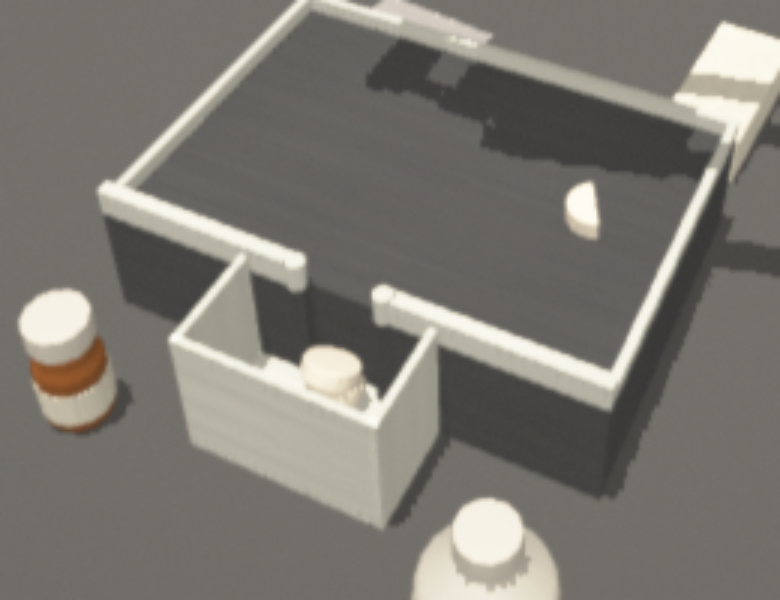

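The deck is empty except for the half, still at (585,210) in the zoom. All three tablets are piled in the slot at about (335,372), and the things around the tray have not moved.

```bash
python3 -c "
from plant import job
print(job.close_job())"
```

```text
the job is handed in; nothing more can be done
None
```

I swept the three whole tablets through the gate one at a time into the catch slot, left the half and the things around the tray in place, and handed the job in at about 14 s; no verdict came back.

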